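# Kit the glue-press tray: packer first, bridge block across it

### The job

Load the blue kit tray for the next glue-up from the three blocks that lie in a row beside it. Lay the short dark brown block flat in the low bay on the tray's board, between the aluminium strips, then lay the long pale-and-brown block flat across on top of it, between the dark steel stops at the two ends of the tray. Leave the pale short block where it lies.

Things in the scene. Friction and masses are not known exactly. Their poses are not given: they have to be found in the camera images.
- kit_tray: Fixed tray, blue board 164 (x) x 240 (y) x 10 mm; origin: centre of its underside, on the table; same after a half turn. Low bay on the board: 140 (x) x 61 (y) mm between aluminium strips with tops at z 20 mm, side strips absent at |x| < 37 mm to let fingers in. Above it, wooden rests at |y| 74 to 104 mm, tops z 34 mm, inside dark steel stops (tops z 46 mm) 216 (y) x 79 (x) mm apart.
- packer_centre (a point): Packer: short dark brown block, one end white, 45 (x) x 122 (y, long axis) x 26 mm, loose, flat on the table; point at its centre, 13 mm up. Seated: long axis along the tray's x, its centre over the tray's origin, underside at tray z 10 mm, top at 36 mm.
- bridge_centre (a point): Bridge: long block, part pale and part brown, 63 (x) x 200 (y, long axis) x 26 mm, loose, flat on the table; point at its centre, 13 mm up. Seated: long axis along the tray's y, centre over the tray's origin, lying on the packer, underside at tray z 36 mm. The packer sticks out below it on both sides, so fingertips at its middle must stay above its underside.
- offcut_centre (a point): Offcut, not wanted: short pale block, one end white, 58 (x) x 130 (y, long axis) x 26 mm, loose, flat on the table; point at its centre, 13 mm up. The three blocks lie side by side in any order, about 120 mm apart, long axes roughly away from the robot.

How it is judged:
By the outcome, as a careful person would: the job done as asked, in the order asked, and still so for the second after the job is handed in, with the robot touching nothing.
It also fails if it takes over 64 s, if anything falls off the work surface, if the arm or the gripper's body presses on something with over 40 N, if the wrist force passes 120 N, or if a joint passes its speed limit or range.

### The arm

A 6-joint arm with a two-finger parallel gripper is mounted at the origin on a cart in front of the work surface, level with it; the furniture and walls round the work are solid. World frame = base frame: x ahead of the robot, y to its left, z up, the work surface at z = 0. Lengths are in mm, angles in rad, forces in N, time in s.
With the tool pointing down it reaches from about 300 to 775 mm from the base axis. Payload 14.6 kg.
Tool frame: the origin (TCP) lies midway between the tips of the shut fingers; the grasp point (between the pads) lies 19 mm behind it; z points along the fingers, y is the direction in which the jaws open and shut (so a half turn about z gives the same grasp; the last joint's range is limited). The gripper opens to 85 mm and grips with 20 to 120 N. Pads are 22 mm wide; open, the fingers measure 114 mm over their backs; the gripper's body (76 mm by 85 mm) begins 54 mm behind the grasp point. The pads swing forward as they close: fully open they stand 13 mm farther back than shut.
Start: joints at [-1.401, 0.3, 1.521, -0, 1.321, -0.067], TCP at [129.02, -534.643, 231.281] pointing down, gripper open.
Joint ranges: [-3.03, 3.03], [-0.79, 2.21], [0.23, 2.52], [-1.04, 4.18], [0, 3.07], [-2.55, 2.55]. Speed limits (rad/s): [2.22, 2.22, 2.57, 3.14, 3.14, 3.14].

### API

Orientations are given as a unit quaternion [x, y, z, w].
In Python, from station import r, optics gives the robot as it stands.
- The arm moves only by the tool jog_arm, never from a script. Its arguments are lists of equal length, an entry for each row: "dp": the shift along the tool's x, y, z in cm, a list of three; "turn": the turn about the tool's z in rad. In form: {"dp": [[tx, ty, tz], ...], "turn": [turn, ...]}. A call has 1 to 12 rows; each row is the pose to reach, as a shift and turn from the pose commanded when the call began, along the tool's axes at that moment; what a row does not reach only later rows make up. A row lasts 1/10 s, in which the tool goes at most 50 mm and 8.59 degrees, less where a joint would pass 70% of its speed; a pose out of reach is approached as far as the arm can. A call with a gripper value outside its range is refused whole. "claw" is the closure, from -1 (fully open) to 1 (shut), set as the call begins (left out, the last holds). The fingers move at their own pace and stop on an object; the grip force is fixed at half the most. Time passes only in rows, so rows that repeat a pose let the fingers close. It gives the time, the measured TCP pose, the force and the opening at its end, in the units of the state.
- r.get_obs(): the state, without advancing time (a new reading comes with each control period).
- optics.snapshot(name): name is "scene" or "side" or "wrist"; returns (picture, depth): 420x560x3 uint8, blue, green, red; 420x560 float32, mm along the optical axis (not along the pixel's ray), 0 where there is no reading.
- optics.get_calibration(name): a dict with "camera_matrix" (3x3 intrinsics, pixels), "dist" ([k1, k2, p1, p2, k3] as OpenCV has them; the pictures are not rectified), "R" (3x3) and "t" (3): a world point X has camera coordinates R X + t; the wrist camera has in their place "tool_from_camera" (4x4, takes a point from camera to tool coordinates, whose origin is the TCP and whose axes are the flange's). Camera axes: x right, y down, z forward; pixel columns grow to the right and rows downward; lengths in mm; the calibration is good to about 2 mm. A picture is of the moment at which its call begins: read the wrist's pose just before it. get_calibration takes no time and is no camera call.
- r.hand_in(): hands the job in, once; it reports no verdict.
The state is a dict: "time": time; "joints": joint angles; "joint_velocities": joint speeds; "joint_torque": joint torques, N m; "tcp_pos": TCP position; "ee_rot": TCP orientation; "wrist_force": force on the tool from outside, world axes, zero at the start; "ft_torque": the same for the moment, N m; "width": opening from 0.0 (shut) to 1.0 (fully open).
Only numpy, scipy, OpenCV 4.12 (cv2) and the standard library are available. Lean on these libraries where they do the work, as an engineer would, in place of code of your own. Each camera call takes 0.05 s, during which the arm holds its last target.

## Working session

There is one attempt and no reset: what is moved stays moved. The work goes in short steps, Python scripts to look and compute and a tool call to move; the robot and the scene stay as the last step left them, time stands still between calls to the robot, and variables do not carry over. Pictures are saved under pics/ and viewed, and the job is handed in when it is done.

Besides the shell and the picture viewer there is one more tool, called after ">>>" as name(argument=value, ...) on one line, values as JSON. jog_arm: Moves the arm, as the interface text tells. Its arguments: {"type":"object","properties":{"dp":{"type":"array","items":{"type":"array","items":{"type":"number"}}},"turn":{"type":"array","items":{"type":"number"}},"claw":{"type":"number"}},"required":["dp","turn"]}

```bash
mkdir -p pics; ls; python3 - <<'E'
from station import r, optics
import cv2, numpy as np
o=r.get_obs(); print({k:np.round(v,3).tolist() if not isinstance(v,float) else v for k,v in o.items()})
for n in ("scene","side"):
    p,d=optics.snapshot(n); cv2.imwrite(f"pics/{n}0.png",p); np.save(f"{n}0.npy",d)
    c=optics.get_calibration(n); print(n,{k:np.round(v,3).tolist() for k,v in c.items()})
print({k:np.round(v,3).tolist() for k,v in optics.get_calibration("wrist").items()})
E
```

```text
pics
{'time': 0.0, 'joints': [-1.401, 0.3, 1.522, -0.0, 1.321, -0.067], 'joint_velocities': [-0.001, -0.003, 0.002, 0.001, 0.001, -0.0], 'joint_torque': [0.0, -54.35, -36.179, -0.0, 0.004, 0.0], 'tcp_pos': [128.993, -534.411, 230.706], 'ee_rot': [0.993, 0.118, -0.0, -0.001], 'wrist_force': [0.158, 0.65, -1.109], 'ft_torque': [0.008, -0.012, -0.029], 'width': 1.0048880970425242}
scene {'camera_matrix': [[421.845, 0.0, 270.785], [0.0, 421.845, 209.075], [0.0, 0.0, 1.0]], 'dist': [-0.094, 0.0, 0.0, 0.0, 0.0], 'R': [[-0.881, -0.473, 0.018], [-0.257, 0.446, -0.857], [0.397, -0.76, -0.514]], 't': [543.115, 95.215, 877.338]}
side {'camera_matrix': [[543.338, 0.0, 290.558], [0.0, 543.338, 209.735], [0.0, 0.0, 1.0]], 'dist': [-0.037, 0.0, 0.0, 0.0, 0.0], 'R': [[0.997, -0.083, -0.003], [-0.034, -0.369, -0.929], [0.076, 0.926, -0.371]], 't': [-510.351, 126.032, 823.54]}
{'camera_matrix': [[336.678, 0.0, 275.655], [0.0, 336.678, 208.851], [0.0, 0.0, 1.0]], 'dist': [-0.05, 0.0, 0.0, 0.0, 0.0], 'tool_from_camera': [[-0.0, -0.954, -0.299, 76.469], [1.0, -0.0, 0.0, 0.033], [-0.0, -0.299, 0.954, -142.787], [0.0, 0.0, 0.0, 1.0]]}
```

View pics/scene0.png

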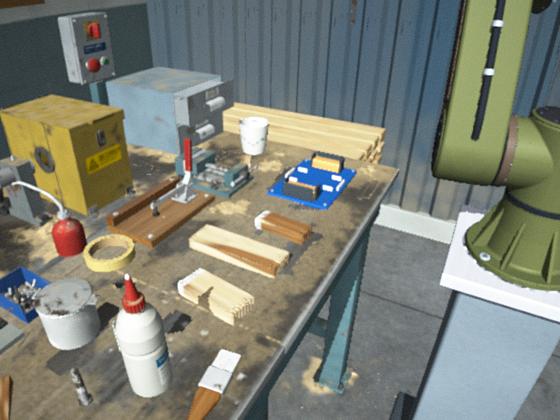

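View pics/side0.png

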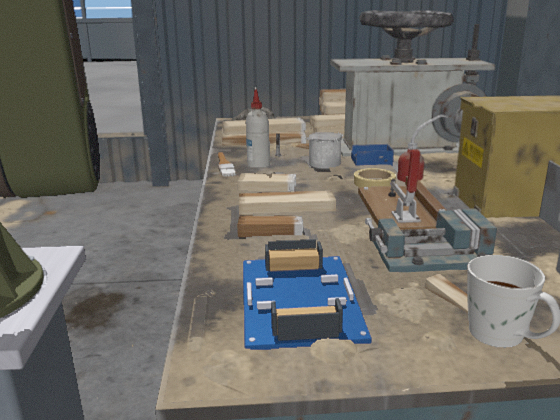

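Scene view: tray at about (315,182), packer (283,227), bridge (240,250), offcut (215,295). The side view agrees with that order. Now rough world positions.

```bash
cat > h.py <<'E'
from station import r, optics
import cv2, numpy as np
from scipy.spatial.transform import Rotation as Ro
def cam(n,obs=None):
    c=optics.get_calibration(n);K=np.array(c["camera_matrix"]);D=np.array(c["dist"])
    if n=="wrist":
        T=np.array(c["tool_from_camera"]);Rt=Ro.from_quat(obs["ee_rot"]).as_matrix()
        Rw=Rt@T[:3,:3]; C=Rt@T[:3,3]+np.array(obs["tcp_pos"])
    else:
        R=np.array(c["R"]);Rw=R.T;C=-R.T@np.array(c["t"])
    return K,D,Rw,C
def rays(c,px):
    K,D,Rw,C=c
    u=cv2.undistortPoints(np.float64(px).reshape(-1,1,2),K,D)[:,0]
    return np.c_[u,np.ones(len(u))]@Rw.T
def onz(c,px,z):
    d=rays(c,px);C=c[3];return C+d*((z-C[2])/d[:,2])[:,None]
def bydepth(c,px,dep):
    px=np.int32(px);d=rays(c,px);return c[3]+d*np.array([dep[y,x] for x,y in px])[:,None]
def proj(c,X):
    K,D,Rw,C=c
    R=Rw.T;return cv2.projectPoints(np.float64(X).reshape(-1,1,3),cv2.Rodrigues(R)[0],-R@C,K,D)[0][:,0]
E
python3 - <<'E'
from h import *
d=np.load("scene0.npy");c=cam("scene")
pts={"tray":(315,182),"packer":(283,227),"bridge":(240,250),"offcut":(215,295),"bottle":(140,340),"bottletop":(127,285),"can":(70,315),"redclamp":(187,150),"board corner":(110,215),"tabR":(398,170),"edge":(345,262),"machine":(200,110),"cup":(254,130),"lumber":(300,130),"yellow":(70,120),"brush":(215,385),"vise":(225,180),"wall":(380,60)}
for k,p in pts.items(): print(k,bydepth(c,[p],d).round()[0])
cs=cam("side");print(c[3],cs[3])
E
```

```text
tray [514. -58.  11.]
packer [480. 200.  27.]
bridge [516. 316.  27.]
offcut [486. 446.  26.]
bottle [457. 642. 120.]
bottletop [477. 627. 190.]
can [618. 630.  71.]
redclamp [751. 168. 135.]
board corner [816. 366.  42.]
tabR [ 341. -271.    1.]
edge [ 370.   68. -116.]
machine [895. -78. 139.]
cup [ 749. -140.   85.]
lumber [ 966. -971. -220.]
yellow [950. 318. 220.]
brush [389. 589.  16.]
vise [697.  96.  38.]
wall [  721. -1424.    80.]
[154.52258393 880.95845625 523.25627369] [ 450.14104989 -758.16929675  420.84819076]
```

>>> jog_arm(dp=[[0.55,-0.54,-0.04],[1.66,-1.62,-0.12],[3.3,-3.2,-0.25],[5.5,-5.4,-0.4],[8.3,-8.1,-0.6],[11.3,-11.1,-0.8],[14.4,-14,-1],[17.4,-17,-1.2],[20.5,-20,-1.4],[23.5,-23,-1.7],[26.5,-25.9,-1.9],[29.6,-28.9,-2.1]], turn=[0,0,0,0,0,0,0,0,0,0,0,0], claw=-1)

```text
time: 1.3
tcp_pos: [349.2, -181.8, 252.5]
ee_rot: [0.993, 0.118, 0.0, 0.0]
wrist_force: [0.4, -1.4, -0.0]
width: 1.0
```

>>> jog_arm(dp=[[3,-3,-0.2],[6.1,-5.9,-0.4],[9.1,-8.9,-0.6],[12.2,-11.9,-0.8],[15.2,-14.8,-1],[18,-17.5,-1.2],[20.2,-19.7,-1.4],[22.1,-21.6,-1.6],[23.8,-23.2,-1.7],[24.9,-24.3,-1.8],[25.4,-24.8,-1.8],[25.7,-25.1,-1.8]], turn=[0,0.02,0.05,0.08,0.11,0.14,0.17,0.2,0.22,0.236,0.236,0.236])

```text
time: 2.5
tcp_pos: [539.4, 120.7, 270.2]
ee_rot: [1.0, 0.001, -0.0, 0.0]
wrist_force: [-0.1, -0.7, 0.0]
width: 0.998
```

>>> jog_arm(dp=[[0,0,0],[0,0,0]], turn=[0,0])

```text
time: 2.7
tcp_pos: [539.6, 119.6, 270.4]
ee_rot: [1.0, 0.0, 0.0, 0.0]
wrist_force: [0.9, -0.7, 1.1]
width: 0.998
```

```bash
python3 - <<'E'
from h import *
import pickle
o=r.get_obs();p,d=optics.snapshot("wrist");cv2.imwrite("pics/w1.png",p);pickle.dump((o,p,d),open("w1.pkl","wb"))
print(o["time"],o["tcp_pos"],o["ee_rot"],o["joints"])
c=cam("wrist",o)
E
```

```text
2.7 [539.58687983 119.61066462 270.39096337] [9.99999950e-01 3.13371865e-04 3.69237305e-05 3.08974787e-05] [ 1.51904828e-01  2.78817205e-01  1.45693242e+00 -7.32329387e-05
  1.40577936e+00  1.72208644e+00]
```

View pics/w1.png

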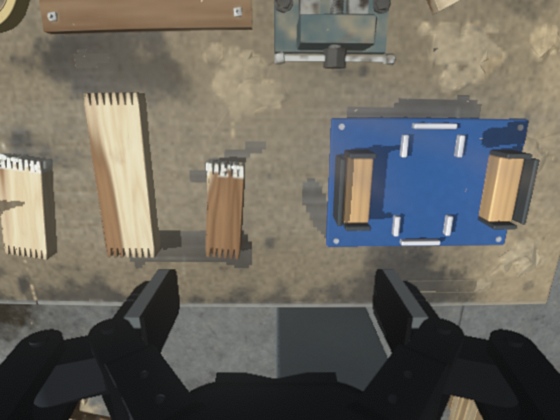

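Wrist view: packer (225,210), bridge (123,175), offcut (25,208), and the tray centred near (430,183). All are clear to see.

```bash
cat >> h.py <<'E'
def rect(P):
    (cx,cy),(w,h),a=cv2.minAreaRect(np.float32(P)); b=np.deg2rad(a)
    if w<h: w,h=h,w; b+=np.pi/2
    # b = angle of long axis, wrap to (-pi/2,pi/2]
    b=(b+np.pi/2)%np.pi-np.pi/2
    return np.round([cx,cy,w,h,b],3)
def world(c,d):
    h,w=d.shape;v,u=np.mgrid[:h,:w];D=rays(c,np.c_[u.ravel(),v.ravel()])
    X=c[3]+D*d.reshape(-1,1);X[d.ravel()<=0]=np.nan;return X.reshape(h,w,3)
def biggest(m):
    n,l,s,ce=cv2.connectedComponentsWithStats(m.astype(np.uint8),connectivity=4);return [(s[i,4],l==i,ce[i]) for i in range(1,n) if s[i,4]>300]
E
python3 - <<'E'
from h import *
import pickle
o,p,d=pickle.load(open("w1.pkl","rb"));c=cam("wrist",o);X=world(c,d)
hsv=cv2.cvtColor(p,cv2.COLOR_BGR2HSV)
m=(X[...,2]>21)&(X[...,2]<31); m[270:]=0
m=cv2.morphologyEx(m.astype(np.uint8),cv2.MORPH_OPEN,np.ones((3,3)))
for a,mm,ce in biggest(m):
    v,u=np.nonzero(mm);P=onz(c,np.c_[u,v],26)[:,:2]
    print("z26",a,ce.round(),rect(P),np.nanmedian(X[mm][:,2]).round(1))
b=(hsv[...,0]>100)&(hsv[...,0]<125)&(hsv[...,1]>150)&(hsv[...,2]>60);b[270:]=0
b=cv2.morphologyEx(b.astype(np.uint8),cv2.MORPH_OPEN,np.ones((3,3)))
v,u=np.nonzero(b);print("tray",rect(onz(c,np.c_[u,v],10)[:,:2]))
print("depth blue z",np.nanmedian(X[b>0][:,2]))
# strips (z 20) and rests/stops
for lo,hi,zz in((15,23,20),(29.5,38,34),(41,50,46)):
    m=(X[...,2]>lo)&(X[...,2]<hi);m[270:]=0;m[:,:300]=0;m[:100]=0
    for a,mm,ce in [(s_,k,e) for s_,k,e in biggest(m)] if zz!=20 else []: print(zz,a,ce.round())
    n,l,s,ce=cv2.connectedComponentsWithStats(m.astype(np.uint8))
    for i in range(1,n):
        if s[i,4]>25:
            v,u=np.nonzero(l==i);print(zz,s[i,4],ce[i].round(),rect(onz(c,np.c_[u,v],zz)[:,:2]))
E
```

```text
z26 8562 [121. 173.] [ 5.30077e+02  3.02673e+02  1.99924e+02  6.54560e+01 -5.00000e-03] 26.1
z26 340 [491. 186.] [ 521.134 -139.693   89.499    7.865    0.   ] 26.0
z26 4417 [ 23. 207.] [ 4.94440e+02  4.34145e+02  1.33516e+02  6.12260e+01 -1.60000e-01] 26.0
z26 3176 [224. 209.] [ 4.90607e+02  1.82533e+02  1.19970e+02  4.42840e+01 -7.40000e-02] 26.0
tray [520.079 -79.448 202.941 158.587  -1.553]
depth blue z 10.171092893806474
20 224 [434. 126.] [592.76  -63.513  51.446   6.397   1.556]
20 141 [404. 146.] [ 5.69729e+02 -3.03890e+01  2.56020e+01  7.86000e+00 -2.30000e-02]
20 152 [460. 146.] [ 5.70885e+02 -9.68620e+01  2.47160e+01  9.03200e+00 -3.00000e-02]
20 27 [355. 150.] [564.67   25.586  27.106   4.429  -1.394]
20 314 [488. 184.] [ 5.24637e+02 -1.39958e+02  9.42330e+01  2.90820e+01 -2.55000e-01]
20 52 [334. 191.] [5.14968e+02 4.88340e+01 5.47370e+01 1.60400e+00 5.00000e-03]
20 113 [396. 226.] [ 4.71674e+02 -3.06510e+01  2.66230e+01  7.65000e+00 -3.00000e-03]
20 134 [448. 225.] [471.53  -97.656  26.833   9.05    0.   ]
20 209 [419. 242.] [447.964 -64.236  51.361   6.905   1.567]
34 2004 [507. 189.]
34 1705 [358. 191.]
34 1738 [358. 190.] [5.19466e+02 2.41980e+01 8.99350e+01 3.08260e+01 3.00000e-03]
34 2005 [507. 189.] [ 5.20786e+02 -1.56546e+02  9.04820e+01  4.15490e+01  1.30000e-02]
34 91 [337. 187.] [ 5.2044e+02  4.8362e+01  7.6598e+01  3.6830e+00 -2.2000e-02]
46 483 [529. 190.]
46 382 [341. 192.]
46 162 [363. 156.] [562.236  24.486  30.042   5.48   -1.566]
46 161 [518. 156.] [ 563.751 -152.042   33.192    5.63    -1.558]
46 382 [341. 192.] [5.19862e+02 4.62680e+01 7.69220e+01 6.65200e+00 6.00000e-03]
46 483 [529. 190.] [ 5.21673e+02 -1.73767e+02  7.90840e+01  1.03140e+01  1.10000e-02]
46 152 [358. 227.] [478.908  24.029  29.716   7.467   1.569]
46 146 [504. 226.] [ 479.091 -152.062   32.201    6.363    1.567]
```

>>> jog_arm(dp=[[-0.4,-0.5,0.5],[-1.2,-1.5,2],[-2.2,-2.8,4.5],[-3.2,-4.1,7.5],[-4,-5.2,10.5],[-4.6,-6,13.5],[-4.9,-6.3,16],[-4.9,-6.3,18],[-4.9,-6.3,19.5],[-4.9,-6.3,20],[-4.9,-6.3,20],[-4.9,-6.3,20]], turn=[0,0.02,0.04,0.06,0.074,0.074,0.074,0.074,0.074,0.074,0.074,0.074])

```text
time: 3.95
tcp_pos: [491.1, 183.0, 71.0]
ee_rot: [0.999, -0.037, 0.0, -0.0]
wrist_force: [0.4, 0.5, 0.9]
width: 1.001
```

```bash
python3 - <<'E'
from h import *
o=r.get_obs();p,d=optics.snapshot("wrist");cv2.imwrite("pics/w2.png",p)
print(o["tcp_pos"],o["ee_rot"])
c=cam("wrist",o);X=world(c,d)
m=(X[...,2]>21)&(X[...,2]<31)
m=cv2.morphologyEx(m.astype(np.uint8),cv2.MORPH_OPEN,np.ones((3,3)))
for a,mm,ce in biggest(m):
    v,u=np.nonzero(mm);print(a,ce.round(),rect(onz(c,np.c_[u,v],26)[:,:2]))
E
```

```text
[491.11175093 183.04722222  71.0420132 ] [ 9.99327563e-01 -3.66627661e-02  4.80980278e-04 -1.81209908e-04]
31557 [ 64. 161.] [ 5.30235e+02  3.02506e+02  1.99237e+02  6.55410e+01 -5.00000e-03]
1365 [503. 171.] [5.19092e+02 4.84520e+01 7.85790e+01 7.14800e+00 1.30000e-02]
12425 [277. 228.] [ 4.89675e+02  1.82623e+02  1.21184e+02  4.43200e+01 -6.50000e-02]
```

View pics/w2.png

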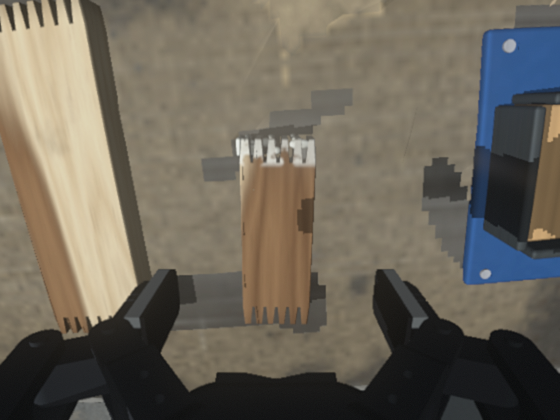

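Packer at (277,228), midway between the fingertips at 178 and 375. Going down and closing.

>>> jog_arm(dp=[[0,0,0.7],[0,0,2],[0,0,3.6],[0,0,5],[0,0,6.1],[0,0,6.7],[0,0,7],[0,0,7],[0,0,7]], turn=[0,0,0,0,0,0,0,0,0])

```text
time: 4.9
tcp_pos: [491.1, 183.1, 0.7]
ee_rot: [0.999, -0.037, 0.0, -0.0]
wrist_force: [0.2, 1.1, -0.5]
width: 1.005
```

>>> jog_arm(dp=[[0,0,0],[0,0,0],[0,0,0],[0,0,0],[0,0,0],[0,0,0],[0,0,0],[0,0,0],[0,0,0],[0,0,0]], turn=[0,0,0,0,0,0,0,0,0,0], claw=1)

```text
time: 5.9
tcp_pos: [491.2, 183.1, 0.7]
ee_rot: [0.999, -0.037, 0.0, -0.0]
wrist_force: [-1.6, -0.1, 5.9]
width: 0.493
```

>>> jog_arm(dp=[[0,0,-0.3],[0,0,-1],[0,0,-2.2],[0,0,-3.8],[0,0,-5.4],[0,0,-7],[0,0,-8.3],[0,0,-9.2],[0,0,-9.7],[0,0,-9.9],[0,0,-9.9]], turn=[0,0,0,0,0,0,0,0,0,0,0])

```text
time: 7.0
tcp_pos: [490.7, 182.9, 99.1]
ee_rot: [0.999, -0.037, -0.0, 0.0]
wrist_force: [0.3, -0.6, -0.2]
width: 0.493
```

```bash
python3 - <<'E'
from h import *
o=r.get_obs();p,d=optics.snapshot("wrist");cv2.imwrite("pics/w3.png",p)
s,_=optics.snapshot("side");cv2.imwrite("pics/s3.png",s)
print(o["tcp_pos"],o["ee_rot"],o["wrist_force"],o["ft_torque"],o["width"])
c=cam("wrist",o);X=world(c,d)
m=(X[...,2]>110)&(X[...,2]<140)
for a,mm,ce in biggest(m):
    z=np.nanmedian(X[mm][:,2]);v,u=np.nonzero(mm);print(a,ce.round(),z,rect(onz(c,np.c_[u,v],z)[:,:2]))
E
```

```text
[490.73596884 182.9498228   99.09200992] [ 9.99330868e-01 -3.65756800e-02 -1.81328171e-04  5.98604204e-05] [ 0.2751996  -0.64006185 -0.20246756] [-0.06031071  0.00012759  0.01092741] 0.49250310321014656
26855 [276. 265.] 124.46667946160339 [ 5.02281e+02  1.79622e+02  1.01472e+02  7.14080e+01 -3.22000e-01]
```

View pics/w3.png

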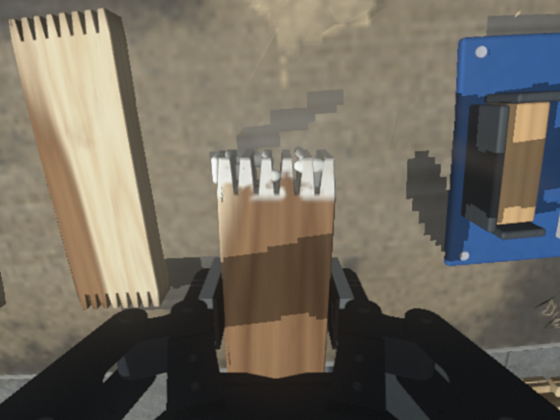

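View pics/s3.png

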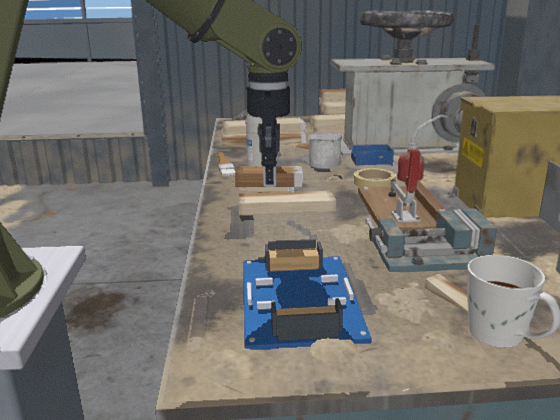

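Packer held level, seen in both views. Carrying it over the tray.

>>> jog_arm(dp=[[0.1,0.4,0],[0.3,1.5,0],[0.7,3.5,0],[1.3,6.5,0],[2,10,0],[2.7,13.5,0],[3.3,17,0],[3.9,20,0],[4.4,22.3,0],[4.7,23.7,0],[4.8,24.3,0],[4.8,24.4,0]], turn=[0,0,-0.01,-0.02,-0.03,-0.04,-0.05,-0.06,-0.07,-0.079,-0.079,-0.079])

```text
time: 8.3
tcp_pos: [520.7, -64.6, 99.1]
ee_rot: [1.0, 0.002, -0.0, -0.0]
wrist_force: [0.1, 0.0, -1.1]
width: 0.491
```

>>> jog_arm(dp=[[0,0,0.4],[0,0,1.5],[0,0,3],[0,0,4.2],[0,0,5],[0,0,5],[0,0,5]], turn=[0,0,0,0,0,0,0])

```text
time: 9.0
tcp_pos: [521.0, -63.8, 49.4]
ee_rot: [1.0, 0.003, 0.0, -0.0]
wrist_force: [-0.5, 0.3, -0.4]
width: 0.492
```

```bash
python3 - <<'E'
from h import *
o=r.get_obs();p,d=optics.snapshot("wrist");cv2.imwrite("pics/w4.png",p)
s,_=optics.snapshot("side");cv2.imwrite("pics/s4.png",s[190:370,180:420].repeat(3,0).repeat(3,1))
print(o["tcp_pos"],o["ee_rot"],o["wrist_force"])
c=cam("wrist",o)
print("expected strips",proj(c,[[592.8,-63.5,20],[590,-86,36+38],[590,-41,36+38]]))
E
```

```text
[521.00117005 -63.77159749  49.3718625 ] [ 9.99995535e-01  2.98819070e-03  1.94524862e-05 -1.32859616e-05] [-0.49479959  0.25257152 -0.35803091]
expected strips [[275.86519366 113.74400717]
 [341.44759056 127.12201411]
 [210.35263604 126.36208315]]
```

View pics/w4.png

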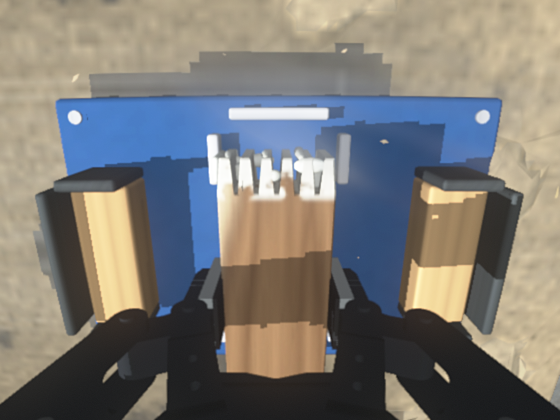

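View pics/s4.png

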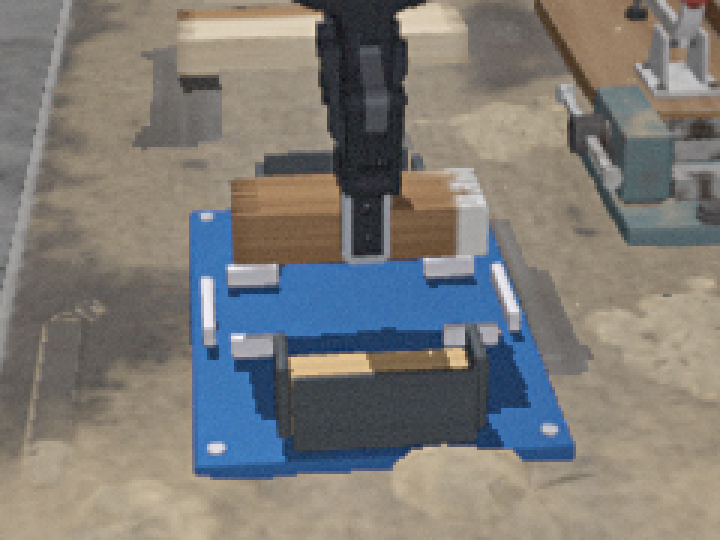

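Packer lined up in both views: white tip between the strips at (213) and (343), and the rests symmetric. Lowering.

>>> jog_arm(dp=[[0,0,0.4],[0,0,1.2],[0,0,2.1],[0,0,2.9],[0,0,3.4],[0,0,3.7],[0,0,3.8],[0,0,3.8],[0,0,3.8]], turn=[0,0,0,0,0,0,0,0,0])

```text
time: 10.0
tcp_pos: [521.0, -63.9, 11.5]
ee_rot: [1.0, 0.003, 0.0, 0.0]
wrist_force: [-0.3, 0.1, -1.3]
width: 0.495
```

Release and rise.

>>> jog_arm(dp=[[0,0,0],[0,0,0],[0,0,0],[0,0,0],[0,0,0],[0,0,0],[0,0,0]], turn=[0,0,0,0,0,0,0], claw=-1)

```text
time: 10.7
tcp_pos: [520.9, -63.9, 11.3]
ee_rot: [1.0, 0.003, 0.0, 0.0]
wrist_force: [-1.0, 0.0, -0.3]
width: 1.001
```

>>> jog_arm(dp=[[0,0,-0.4],[0,0,-1.5],[0,0,-3.2],[0,0,-5.5],[0,0,-8.5],[0,0,-11.5],[0,0,-14],[0,0,-15.5],[0,0,-16],[0,0,-16]], turn=[0,0,0,0,0,0,0,0,0,0])

```text
time: 11.7
tcp_pos: [521.0, -63.9, 172.0]
ee_rot: [1.0, 0.003, 0.001, 0.0]
wrist_force: [-0.4, 0.4, -0.9]
width: 0.999
```

```bash
python3 - <<'E'
from h import *
o=r.get_obs();p,d=optics.snapshot("wrist");cv2.imwrite("pics/w5.png",p)
print(o["tcp_pos"],o["ee_rot"],o["wrist_force"],o["width"])
c=cam("wrist",o);X=world(c,d)
for lo,hi,zz in((15,23,20),(32,39,36),(41,50,46)):
    m=(X[...,2]>lo)&(X[...,2]<hi)
    m=cv2.morphologyEx(m.astype(np.uint8),cv2.MORPH_OPEN,np.ones((3,3)))
    n,l,s,ce=cv2.connectedComponentsWithStats(m)
    for i in range(1,n):
        if s[i,4]>150:
            v,u=np.nonzero(l==i);print(zz,s[i,4],ce[i].round(),rect(onz(c,np.c_[u,v],zz)[:,:2]),np.median(X[l==i][:,2]).round(1))
E
```

```text
[520.99088163 -63.90145984 172.04317383] [9.99995643e-01 2.87707000e-03 6.53498750e-04 9.24171617e-05] [-0.4408495   0.36397058 -0.87620879] 0.9986847465492891
20 418 [278. 110.] [593.106 -64.715  49.046   5.717  -1.563] 20.1
20 209 [238. 136.] [ 5.70354e+02 -3.16480e+01  2.47660e+01  6.06300e+00 -2.20000e-02] 20.1
20 217 [316. 137.] [ 5.7073e+02 -9.8095e+01  2.4803e+01  6.0900e+00  3.6000e-02] 19.9
20 176 [242. 242.] [ 4.71063e+02 -3.23020e+01  2.68060e+01  5.72300e+00 -2.30000e-02] 19.7
20 173 [312. 243.] [ 4.71926e+02 -9.87400e+01  2.57980e+01  5.75900e+00  3.60000e-02] 19.8
20 357 [277. 265.] [448.831 -65.674  48.583   7.523  -1.566] 19.7
36 6254 [276. 193.] [ 5.20009e+02 -6.38230e+01  1.19359e+02  4.41720e+01  1.00000e-02] 36.1
36 2903 [379. 197.] [ 5.18922e+02 -1.53214e+02  8.07150e+01  2.90400e+01  2.00000e-03] 34.1
36 2844 [175. 197.] [5.18543e+02 2.22510e+01 7.79110e+01 2.98480e+01 8.00000e-03] 34.1
46 704 [144.  14.] [659.162  28.88   46.983  18.081   1.494] 46.9
46 663 [59. 17.] [660.008  95.814  48.527  11.643   1.534] 46.8
46 297 [167. 150.] [562.179  22.733  30.205   6.36   -1.57 ] 45.7
46 292 [388. 149.] [ 563.555 -153.163   30.172    5.58    -1.559] 45.9
46 749 [146. 199.] [5.19894e+02 4.42940e+01 7.82630e+01 7.44700e+00 1.20000e-02] 45.6
46 770 [409. 197.] [ 5.21547e+02 -1.74945e+02  7.73800e+01  7.61100e+00  2.00000e-03] 45.6
46 256 [176. 247.] [478.59   22.371  29.507   6.637  -1.561] 45.5
46 261 [378. 246.] [ 479.513 -153.841   29.505    6.642   -1.569] 45.5
```

View pics/w5.png

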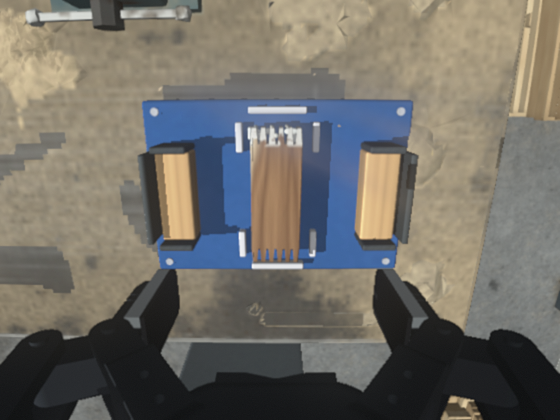

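Packer seated: top at 36 mm, centre (520.0,-63.8), tray centre about (520.8,-64.6). Next the bridge at (530.2,302.6).

>>> jog_arm(dp=[[0,-0.6,0],[0.1,-2.2,0],[0.2,-5,0],[0.3,-9,0],[0.4,-13.5,0],[0.5,-18,0],[0.7,-22.5,0],[0.8,-27,0],[0.9,-31,0],[1,-34,0.3],[1.1,-36,1],[1.1,-36.6,2]], turn=[0,0,0,0.005,0.011,0.011,0.011,0.011,0.011,0.011,0.011,0.011])

```text
time: 12.95
tcp_pos: [529.4, 303.7, 150.1]
ee_rot: [1.0, -0.002, -0.0, 0.0]
wrist_force: [0.1, -0.5, 0.0]
width: 0.998
```

>>> jog_arm(dp=[[0,0,2],[0,0,4.5],[0,0,6.5],[0,0,7.7],[0,0,8],[0,0,8],[0,0,8]], turn=[0,0,0,0,0,0,0])

```text
time: 13.65
tcp_pos: [530.3, 302.2, 72.2]
ee_rot: [1.0, -0.003, 0.001, -0.0]
wrist_force: [0.2, -0.1, -0.2]
width: 1.006
```

```bash
python3 - <<'E'
from h import *
o=r.get_obs();p,d=optics.snapshot("wrist");cv2.imwrite("pics/w6.png",p)
print(o["tcp_pos"],o["ee_rot"],o["joints"][5])
c=cam("wrist",o);X=world(c,d)
m=(X[...,2]>21)&(X[...,2]<31)
m=cv2.morphologyEx(m.astype(np.uint8),cv2.MORPH_OPEN,np.ones((3,3)))
for a,mm,ce in biggest(m):
    v,u=np.nonzero(mm);print(a,ce.round(),rect(onz(c,np.c_[u,v],26)[:,:2]))
E
```

```text
[530.2576621  302.16869345  72.23687704] [ 9.99996034e-01 -2.72561531e-03  6.37182490e-04 -3.12420113e-04] 2.0342059381094892
31023 [273. 208.] [ 5.30209e+02  3.04044e+02  1.98727e+02  6.30750e+01 -7.00000e-03]
12401 [ 69. 259.] [ 5.07399e+02  4.33229e+02  1.08459e+02  6.00620e+01 -1.42000e-01]
```

View pics/w6.png

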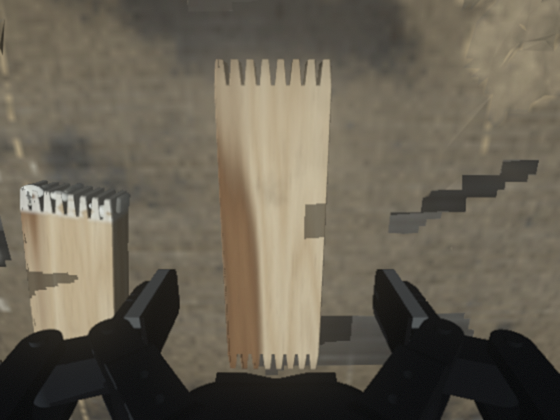

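Bridge at (530.2,304.0), about 1.8 mm off the jaw centre. I'll correct that and go down 72 mm.

>>> jog_arm(dp=[[0,-0.1,0.6],[0,-0.18,2],[0,-0.18,3.6],[0,-0.18,5],[0,-0.18,6.2],[0,-0.18,6.9],[0,-0.18,7.2],[0,-0.18,7.2],[0,-0.18,7.2]], turn=[0,0,0,0,0,0,0,0,0])

```text
time: 14.6
tcp_pos: [530.1, 304.1, -0.2]
ee_rot: [1.0, -0.003, 0.0, -0.0]
wrist_force: [1.2, 0.2, 0.1]
width: 1.001
```

>>> jog_arm(dp=[[0,0,0],[0,0,0],[0,0,0],[0,0,0],[0,0,0],[0,0,0],[0,0,0],[0,0,0],[0,0,0],[0,0,0]], turn=[0,0,0,0,0,0,0,0,0,0], claw=1)

```text
time: 15.6
tcp_pos: [530.2, 304.1, 0.1]
ee_rot: [1.0, -0.003, 0.001, -0.0]
wrist_force: [-0.3, 0.0, 5.1]
width: 0.722
```

>>> jog_arm(dp=[[0,0,-0.3],[0,0,-1],[0,0,-2.2],[0,0,-3.8],[0,0,-5.5],[0,0,-7.5],[0,0,-9],[0,0,-10.2],[0,0,-10.8],[0,0,-11],[0,0,-11]], turn=[0,0,0,0,0,0,0,0,0,0,0])

```text
time: 16.7
tcp_pos: [529.6, 303.9, 109.0]
ee_rot: [1.0, -0.003, -0.0, 0.0]
wrist_force: [-0.1, 0.2, -2.9]
width: 0.722
```

```bash
python3 - <<'E'
from h import *
o=r.get_obs();p,d=optics.snapshot("wrist");cv2.imwrite("pics/w7.png",p)
s,_=optics.snapshot("side");cv2.imwrite("pics/s7.png",s[100:280,180:420].repeat(3,0).repeat(3,1))
print(o["tcp_pos"],o["ee_rot"],o["wrist_force"],o["ft_torque"],o["width"])
E
```

```text
[529.60533148 303.91724222 108.97791094] [ 9.99996624e-01 -2.58327394e-03 -2.53870777e-04  1.16748041e-04] [-0.12688062  0.18364689 -2.94953556] [-0.0210417  -0.00413829  0.05843558] 0.7219832908928664
```

View pics/w7.png

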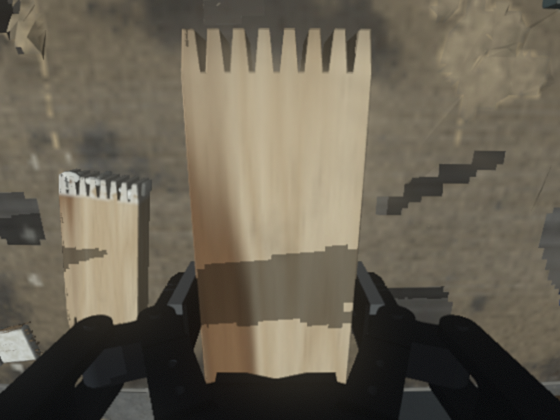

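View pics/s7.png

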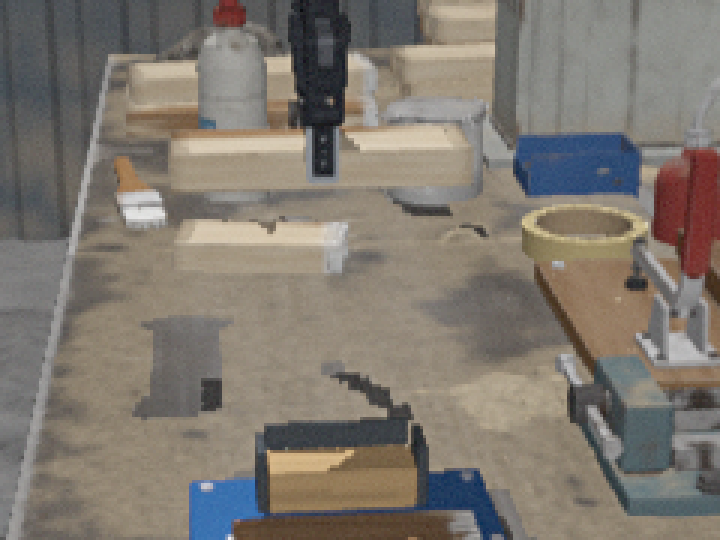

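Bridge held level, with the fingertips about 7 mm above its underside. Carrying it over and turning a quarter turn.

>>> jog_arm(dp=[[0,0.5,0],[-0.1,2,0],[-0.1,4.6,0],[-0.2,8.2,0],[-0.3,12.4,0],[-0.4,16.8,0],[-0.5,21.2,0],[-0.5,25.6,0],[-0.6,29.8,0],[-0.7,33.3,0],[-0.7,35.8,0],[-0.7,36.9,0]], turn=[0,-0.02,-0.06,-0.13,-0.22,-0.32,-0.42,-0.52,-0.62,-0.71,-0.77,-0.8])

```text
time: 18.0
tcp_pos: [520.4, -67.4, 109.0]
ee_rot: [0.922, 0.387, -0.0, -0.0]
wrist_force: [0.6, 0.5, -2.0]
width: 0.726
```

>>> jog_arm(dp=[[0,0,0],[0,0,0],[0,0,0],[0,0,0],[0,0,0],[0,0,0],[0,0,0],[0,0,0],[0,0,0],[0,0,0],[0,0,0]], turn=[-0.04,-0.12,-0.22,-0.33,-0.44,-0.55,-0.65,-0.73,-0.77,-0.783,-0.783])

```text
time: 19.1
tcp_pos: [520.7, -65.1, 109.1]
ee_rot: [0.705, 0.709, -0.0, -0.0]
wrist_force: [-0.1, -0.2, -2.4]
width: 0.723
```

>>> jog_arm(dp=[[0,0,0.3],[0,0,1],[0,0,2],[0,0,2.7],[0,0,3],[0,0,3],[0,0,3]], turn=[0,0,0,0,0,0,0])

```text
time: 19.8
tcp_pos: [521.0, -65.0, 79.4]
ee_rot: [0.705, 0.71, 0.0, 0.0]
wrist_force: [-0.1, 0.7, -2.2]
width: 0.72
```

```bash
python3 - <<'E'
from h import *
import pickle
o=r.get_obs();p,d=optics.snapshot("wrist");cv2.imwrite("pics/w8.png",p)
s,sd=optics.snapshot("side");cv2.imwrite("pics/s8.png",s[190:370,180:420].repeat(3,0).repeat(3,1))
q,qd=optics.snapshot("scene");cv2.imwrite("pics/c8.png",q[120:260,220:420].repeat(4,0).repeat(4,1))
pickle.dump((o,p,d,s,sd,q,qd),open("w8.pkl","wb"))
R=Ro.from_quat(o["ee_rot"]).as_matrix()
print(o["tcp_pos"],np.arctan2(R[1,0],R[0,0]),o["wrist_force"],o["ft_torque"],o["width"])
E
```

```text
[520.97435573 -65.00831632  79.39712994] 1.5777643375904826 [-0.07154404  0.71208196 -2.24762208] [-0.02645793 -0.00045362 -0.04681601] 0.7200559251368366
```

View pics/w8.png

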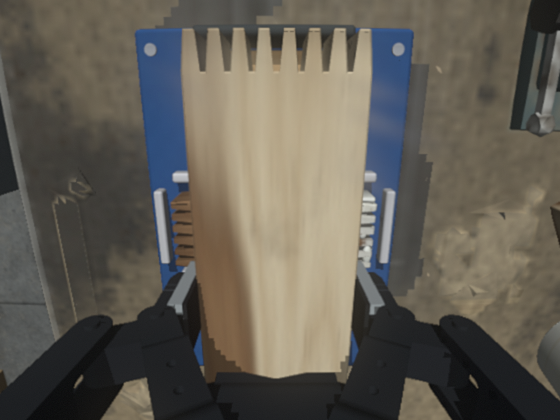

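View pics/s8.png

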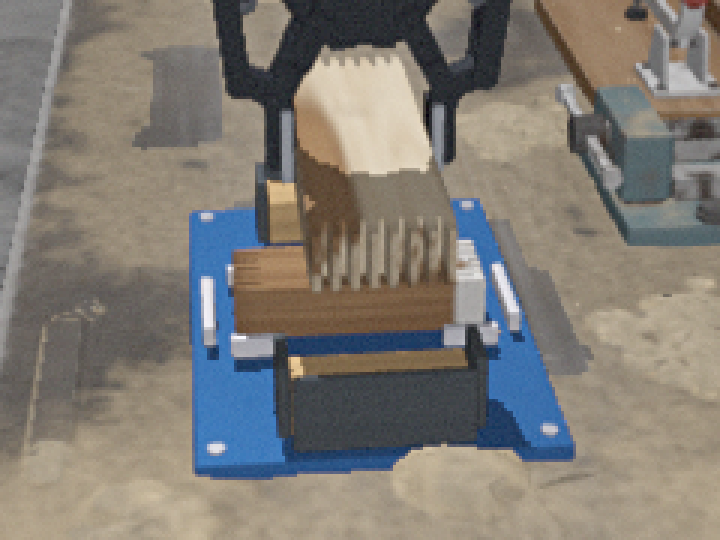

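View pics/c8.png

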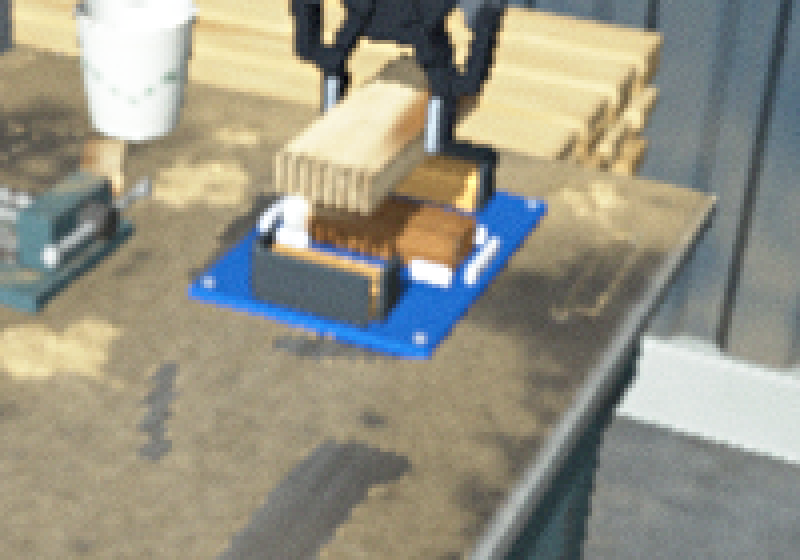

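```bash
python3 - <<'E'
from h import *
import pickle
o,p,d,s,sd,q,qd=pickle.load(open("w8.pkl","rb"));c=cam("wrist",o);X=world(c,d)
m=(X[...,2]>95)&(X[...,2]<115);m[300:]=0
mm=max(biggest(m),key=lambda t:t[0])[1];z=np.median(X[mm][:,2]);v,u=np.nonzero(mm);P=onz(c,np.c_[u,v],z);print("bridge z",z,P.min(0),P.max(0))
S=world(cam("side"),sd);w=S[190:370,180:420];k=(w[...,2]>75)&(w[...,2]<112)&(abs(w[...,0]-521)<34)&(w[...,1]<0)
print("side near end y",np.percentile(w[k][:,1],[0.5,2,50]),"x",np.percentile(w[k][:,0],[.5,99.5]),"z",np.percentile(w[k][:,2],[.5,99.5]))
# stops in wrist view
for lo,hi in((43,49),(18.5,21.5)):
  m=(X[...,2]>lo)&(X[...,2]<hi)
  for a,mm,ce in [b for b in biggest(m) if b[0]>300]: print(a,ce.round(),X[mm].min(0).round(),X[mm].max(0).round())
E
```

```text
bridge z 105.43685448511658 [473.36568096 -63.37967394 105.43685449] [568.43973134  34.78586099 105.43685449]
side near end y [-167.35452439 -166.56246086 -121.03070647] x [488.28351405 552.71301385] z [ 80.34281445 108.09659837]
1681 [548.  72.] [651.  -2.  43.] [665.  63.  49.]
1391 [275.  29.] [481.  42.  43.] [559.  49.  48.]
662 [162. 227.] [444. -91.  19.] [451. -41.  21.]
593 [387. 226.] [590. -90.  19.] [596. -39.  21.]
```

Bridge spans y -166.5 to 34.8 and x 488 to 553, inside the stops (about -173 to 43, and 481 to 560). Lowering 43 mm.

>>> jog_arm(dp=[[0,0,0.3],[0,0,1],[0,0,1.9],[0,0,2.8],[0,0,3.5],[0,0,4],[0,0,4.2],[0,0,4.3],[0,0,4.3],[0,0,4.3]], turn=[0,0,0,0,0,0,0,0,0,0])

```text
time: 20.95
tcp_pos: [521.0, -65.0, 36.6]
ee_rot: [0.705, 0.71, 0.0, 0.0]
wrist_force: [-0.4, -0.1, -2.3]
width: 0.725
```

```bash
python3 - <<'E'
from h import *
o=r.get_obs();s,sd=optics.snapshot("side");cv2.imwrite("pics/s9.png",s[190:370,180:420].repeat(3,0).repeat(3,1))
print(o["tcp_pos"],o["wrist_force"],o["ft_torque"])
E
```

```text
[521.02101084 -65.00238379  36.56618109] [-0.37129013 -0.13451904 -2.25044198] [-0.02225095 -0.0056106   0.01519834]
```

View pics/s9.png

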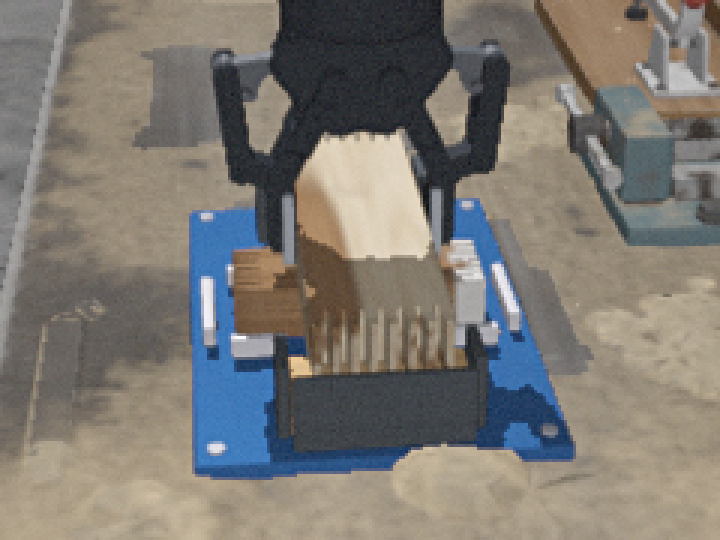

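Bridge is inside the stops and less than 1 mm above the packer. Lower 0.5 mm, release, rise.

>>> jog_arm(dp=[[0,0,0.03],[0,0,0.05],[0,0,0.05]], turn=[0,0,0])

```text
time: 21.3
tcp_pos: [520.9, -65.0, 36.1]
ee_rot: [0.705, 0.71, 0.0, 0.0]
wrist_force: [-1.5, 0.5, 2.4]
width: 0.721
```

>>> jog_arm(dp=[[0,0,0],[0,0,0],[0,0,0],[0,0,0],[0,0,0],[0,0,0],[0,0,0]], turn=[0,0,0,0,0,0,0], claw=-1)

```text
time: 22.0
tcp_pos: [520.9, -65.0, 35.8]
ee_rot: [0.705, 0.71, 0.0, 0.0]
wrist_force: [-0.0, 0.0, 0.0]
width: 1.001
```

>>> jog_arm(dp=[[0,0,-0.4],[0,0,-1.5],[0,0,-3.2],[0,0,-5.5],[0,0,-8.5],[0,0,-11.5],[0,0,-14.5],[0,0,-16.5],[0,0,-17.5],[0,0,-18],[0,0,-18]], turn=[0,0,0,0,0,0,0,0,0,0,0])

```text
time: 23.1
tcp_pos: [520.8, -65.0, 215.8]
ee_rot: [0.705, 0.71, 0.0, 0.0]
wrist_force: [-0.7, -0.6, -0.7]
width: 1.0
```

```bash
python3 - <<'E'
from h import *
o=r.get_obs();p,d=optics.snapshot("wrist");cv2.imwrite("pics/w10.png",p)
s,sd=optics.snapshot("side");cv2.imwrite("pics/s10.png",s[190:370,180:420].repeat(3,0).repeat(3,1))
print(o["tcp_pos"],o["wrist_force"],o["width"])
c=cam("wrist",o);X=world(c,d)
m=(X[...,2]>55)&(X[...,2]<68)
for a,mm,ce in [b for b in biggest(m) if b[0]>2000]:
    v,u=np.nonzero(mm);Y=X[mm];A=np.c_[Y[:,:2]-Y[:,:2].mean(0),np.ones(len(Y))];f=np.linalg.lstsq(A,Y[:,2],rcond=None)[0]
    print(a,ce.round(),rect(onz(c,np.c_[u,v],62)[:,:2]),f)
m=(X[...,2]>43)&(X[...,2]<49)
for a,mm,ce in biggest(m): print(a,ce.round(),X[mm].min(0).round(),X[mm].max(0).round())
m=(X[...,2]>34.5)&(X[...,2]<38)
n,l,st,ce=cv2.connectedComponentsWithStats(m.astype(np.uint8))
for i in range(1,n):
    if st[i,4]>100: print("36:",ce[i].round(),X[l==i].min(0).round(),X[l==i].max(0).round())
E
```

```text
[520.78440017 -64.98802899 215.82150833] [-0.68765784 -0.60880192 -0.72419328] 1.0004139805668468
2814 [473.  47.] [683.003  58.325  71.859  27.464   1.562] [3.78316804e-03 1.93364228e-03 5.70395594e+01]
14137 [276. 179.] [520.97  -65.066 199.091  63.037  -1.566] [4.03048395e-04 4.96374381e-04 6.21491029e+01]
2504 [528. 304.] [ 7.86206e+02 -1.86145e+02  6.84130e+01  6.64410e+01  2.26000e-01] [ 1.04304596e-01 -5.21789828e-02  5.90086019e+01]
978 [438.  61.] [651.  -3.  43.] [675.  99.  49.]
315 [523.  58.] [704.  53.  43.] [776.  59.  49.]
714 [275.  63.] [480.  42.  43.] [559.  48.  48.]
332 [275. 289.] [ 482. -179.   43.] [ 560. -172.   48.]
36: [553.  86.] [778.  15.  35.] [791.  54.  38.]
36: [229. 182.] [459. -84.  35.] [487. -42.  38.]
36: [322. 183.] [555. -85.  35.] [579. -42.  38.]
36: [477. 269.] [ 731. -189.   35.] [ 759. -138.   38.]
```

View pics/w10.png

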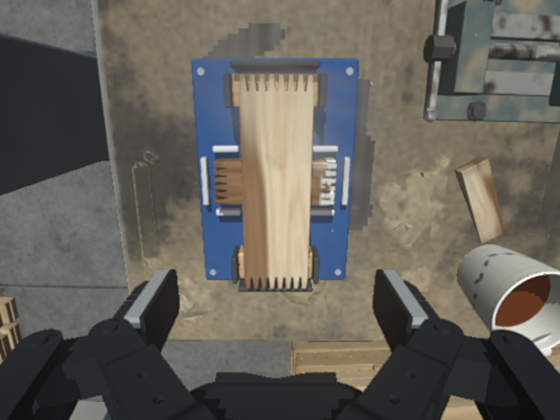

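View pics/s10.png

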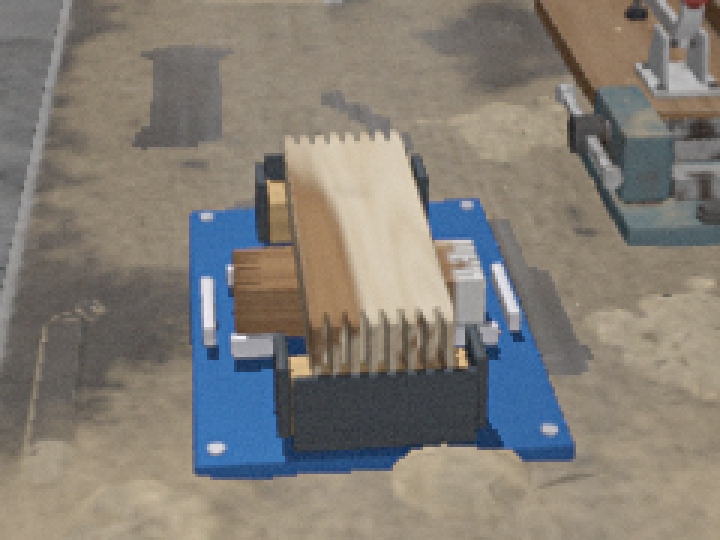

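Bridge level with its top at 62.1 mm and centre (521.0,-65.1), inside the stops. The packer is still in the bay beneath it, and the gripper is clear and open. Handing in.

```bash
python3 -c "
from station import r
print(r.hand_in())"
```

```text
the job is handed in; nothing more can be done
None
```

The kit tray is loaded and handed in at about 23 s of the 64 s allowed. The packer went into the low bay first, then the bridge was laid across on top of it. I didn't touch the pale offcut.

Final checks by the wrist and side cameras:
- **Packer:** after release its centre was at (520.0, -63.8) mm with its top at 36.1 mm. The tray's centre is at about (520.8, -64.6). Its ends were still in the bay, at the same height, after the bridge went on.
- **Bridge:** its centre is at (521.0, -65.1) mm and its top is level at 62.1 mm, as it should be on the packer. It clears the steel stops by about 6–8 mm on every side.
- **Robot:** the gripper is open and well clear above the tray. The forces read after each move stayed under about 6 N.

No check failed. Two estimates of the tray's centre differed by about 1.4 mm in y, well inside the 8 mm of play. I did not look at the offcut again after lifting the bridge; it looked undisturbed then.

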